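# Index the camera carriage to the red station

## Task

Push the black camera carriage along its rail with the fingertips until its spring pin drops into the notch beside the red tag, without running on past that notch. Only push on the block itself: do not touch the white camera or the yellow pin knob, do not pull the pin up, and leave the mug, the printed jaw and the screwdriver where they are. Finish with the carriage sitting in the notch and the hand clear.

Things in the scene. Friction and masses are not known exactly. Their poses are not given: they have to be found in the camera images.
- rail: Fixed rail on a grey base plate 155 x 440 x 8 mm; origin on the table under mid-rail, y along the rail, x across it towards the tags (away from the robot), z up. Silver extrusion at x -30 to +10 mm, top at z 26 mm; notched steel strip at x 27 to 41 mm, top at z 30 mm. Black end stops 60 mm wide, 12 mm thick, tops at z 44 mm, at y -204 and +204 mm. Position and yaw vary.
- carriage (a joint): Place of the black carriage along the rail's y axis in m: 0 = mid-rail, ends at -0.145 and +0.145. The notches are at -0.115, -0.055, +0.055 and +0.115. It starts within 0.025 of 0. Friction about 1.5 N; leaving a notch takes about 8 N. Within about 5 mm of a notch's middle the spring pin pulls it in and centres it. It cannot tip or come off the rail.
- pin (a joint): Drop of the spring pin in m: about 0 (up to 0.001) while it rides on the strip's flat top, about +0.006 when seated in a V notch (14 mm wide, 7 mm deep), negative if pulled up. A spring of about 7 N presses it down; as it drops in, the pushing force dips, then rises if pushed on.
- pointer (a point): Tip of the white pointer on the carriage's tag side (rail x = 55 mm, 50 mm above the table), level along the rail with the pin and the carriage's middle.
- push_minus (a point): Middle of the carriage's flat end face towards the rail's -y, 49 mm above the table; push here to move the carriage to +y. The carriage block is 90 mm long along the rail, 86 mm across (rail x -45 to +41 mm) and reaches from 34 to 64 mm above the table.
- push_plus (a point): Middle of the carriage's flat end face towards the rail's +y, 49 mm above the table; push here to move the carriage to -y.
- camera_head: White stereo camera fixed on top of the carriage, 24 mm across the rail, 44 mm along it, 20 mm tall; origin at the middle of its underside on the carriage's top, 64 mm above the table (its top at 84 mm), 16 mm off the carriage's middle towards rail -x; same axes as the rail. Not to be touched.
- knob: Yellow knob on top of the spring pin, 16 mm in diameter, 12 mm tall, at rail x = 34 mm over the carriage's middle; origin at the middle of its underside, 74 mm above the table when the pin is on the flat. Not to be touched or lifted.
- tag_red: Red tag block, 20 mm across the rail x 30 mm along it x 20 mm tall, fixed on the rail's base plate at rail x = 74 mm, exactly beside one of the four notches: it marks the notch wanted, and which notch that is changes. Origin at the middle of its underside (8 mm above the table), axes parallel to the rail's.
- tag_blue: Blue tag, same shape, beside another notch.
- tag_green: Green tag, same shape, beside another notch.
- tag_white: White tag, same shape, beside another notch.
- mug: Loose black mug with yellow dots, 78 mm in diameter, 92 mm tall, handle to its own +y (reaching 67 mm from the axis), standing upright beyond the rail's -y end; origin at the middle of its foot. Leave alone.
- printed_jaw: Loose white 3D-printed gripper jaw, about 95 mm long along its own x, 28 mm wide, 26 mm tall, lying beyond the rail; origin on the table near its middle. Leave alone.
- screwdriver: Loose screwdriver with a blue handle, 160 mm long along its own x, under 30 mm tall, lying between the robot and the rail, roughly along the rail; origin on the table near its middle. Leave alone.

How it is judged (in metres and radians):
At the end, for the whole second after the job is handed in: The carriage's pointer stands within 3 mm of the red tag's middle along the rail, the spring pin has dropped at least 3.5 mm into the notch, and the carriage is at rest (y of pointer in the frame of tag_red between -0.003 and 0.003 m and value of joint pin above 0.0035 m and velocity of joint carriage between -0.005 and 0.005 m/s); the robot touches nothing.
It fails at once if the carriage ran more than 20 mm past the red tag's notch, outwards ((y of tag_red in the frame of rail above 0 m and y of pointer in the frame of tag_red above 0.02 m) or (y of tag_red in the frame of rail below 0 m and y of pointer in the frame of tag_red below -0.02 m)).
It fails at once if the camera on the carriage was touched (contact force between camera_head and the arm above 1 N or contact force between camera_head and the fingers above 1 N).
It fails at once if the pin's knob was touched, or the pin pulled up off the strip (contact force between knob and the arm above 1 N or contact force between knob and the fingers above 1 N or value of joint pin below -0.004 m).
It fails at once if the mug was moved more than 15 mm or tipped (distance of mug from where it was at the start of the episode above 0.015 m or angle between mug's own z axis and vertical above 0.3 rad).
It fails at once if the printed jaw or the screwdriver was moved more than 15 mm (distance of any of printed_jaw, screwdriver from where it was at the start of the episode above 0.015 m).
It also fails if it takes over 37 s, if anything falls off the work surface, if the arm or the gripper's body presses on something with over 40 N, if the wrist force passes 120 N, or if a joint passes its speed limit or range.

## Robot

A 7-joint arm with a two-finger parallel gripper is mounted at the origin on the work surface. World frame = base frame: x ahead of the robot, y to its left, z up, the work surface at z = 0. Lengths are in mm, angles in rad, forces in N, time in s.
With the tool pointing down it reaches from about 425 to 875 mm from the base axis. Payload 8.4 kg.
Tool frame: the origin (TCP) lies on the mounting face of the last link; the fingertips stand 173 mm ahead of it and the grasp point (between the pads) lies 155 mm ahead of it (bot.tips_ahead is the distance from the TCP to the fingertips, in mm); z points along the fingers, y is the line along which they close (so a half turn about z gives the same grasp; the last joint's range is limited). The gripper opens to 85 mm and grips with 20 to 120 N. Pads are 22 mm wide; open, the fingers measure 114 mm over their backs; the gripper's body (76 mm by 85 mm) begins 54 mm behind the grasp point. The pads swing forward as they close: fully open they stand 13 mm farther back than shut.
Start: joints at [-1.335, 0.333, 0.04, 1.465, -0.013, 1.343, -0.059], TCP at [213.581, 613.887, 404.708] pointing down, gripper open.
Joint ranges: [-2.58, 2.58], [-0.38, 2.09], [-1.3, 1.39], [0.25, 2.4], [-1.5, 4.64], [0.08, 2.09], [-2.65, 2.65]. Speed limits (rad/s): [2.22, 2.22, 2.79, 2.79, 3.14, 3.14, 3.14].

## Interface

Orientations are given as [roll, pitch, yaw] about the fixed x, y, z axes, in that order (R = Rz(yaw) Ry(pitch) Rx(roll)).
In Python, from bench import telemetry, eyes, ticket, nets, bot gives the robot as it stands.
- The arm moves only by the tool send_rows, never from a script. Its arguments are lists of equal length, an entry for each row: "delta_pos": the shift along the world's x, y, z in m, a list of three; "dr": the turn, a rotation vector about the world's x, y, z in rad, a list of three; "claw": the closure, from -1 (fully open) to 1 (shut). A call has exactly 10 rows; each row shifts and turns the commanded pose from where the row before left it; what a row does not reach is not made up. A row lasts 1/12 s, in which the tool goes at most 41.7 mm and 7.16 degrees, less where a joint would pass 70% of its speed; a pose out of reach is approached as far as the arm can. A call is refused whole if a number of a shift passes 0.0417 or a number of a turn 0.125, either way. A call with a gripper value outside its range is refused whole. The fingers move at their own pace and stop on an object; the grip force is fixed at half the most. Time passes only in rows, so rows that do not move let the fingers close, or fill a call up. It gives the time, the measured TCP pose, the force, the opening and the grip force at its end, in the units of the state.
- telemetry.read_state(): the state, without advancing time (a new reading comes with each control period).
- eyes.grab_frame(name): name is "side" or "top" or "wrist"; returns (picture, depth): 480x640x3 uint8, red, green, blue; 480x640 float32, mm along the optical axis (not along the pixel's ray), 0 where there is no reading.
- eyes.calibration(name): a dict with "mtx" (3x3 intrinsics, pixels), "world_from_camera" (4x4, takes a point from camera to world coordinates). Camera axes: x right, y up, looking along -z (the intrinsics and any distortion apply to the point x, -y, -z); pixel columns grow to the right and rows downward; lengths in mm; the calibration is good to about 2 mm. A picture is of the moment at which its call begins: read the wrist's pose just before it. calibration takes no time and is no camera call; for the wrist camera it gives the pose at the moment of the call.
- ticket.close_job(): hands the job in; it is judged then, once.
Trained networks look in the newest picture that a camera, given by its name, has taken for a name from the list of things; names that differ only in an ending like _2 or _b are one class to them, and where a whole thing is asked for, a point or a joint stands for the part that bears it (a point fixed in the world has none). Each returns a list of dicts, best first, with "conf" (0 to 1); they miss things now and then, are a little off and sometimes report something else, mostly with a low value. They report only what shows in the picture. A call takes as long as a camera call.
- nets.find_in(camera, name): "centre" ([column, row] in pixels, amid what is visible of it).
- nets.outline_of(camera, name): "pixels" (480x640 bool, what is visible of it) and "centre" ([column, row] in pixels, amid what is visible of it).
The state is a dict: "t": time; "joints": joint angles; "qd": joint speeds; "tau": joint torques, N m; "position": TCP position; "ee_rot": TCP orientation; "contact_force": force on the tool from outside, world axes, zero at the start; "torque": the same for the moment, N m; "grip_width": finger opening in mm; "gripper_force": force on a finger pad.
Only numpy, scipy, OpenCV 4.12 (cv2) and the standard library are available. Lean on these libraries where they do the work, as an engineer would, in place of code of your own. Each camera call takes 0.05 s, during which the arm holds its last target. There are 200 camera calls.

## Working session

There is one attempt and no reset: what is moved stays moved. The work goes in short steps, Python scripts to look and compute and a tool call to move; the robot and the scene stay as the last step left them, time stands still between calls to the robot, and variables do not carry over. Pictures are saved under pics/ and viewed, at most 10 in all, crops included, and the job is handed in when it is done.

Besides the shell and the picture viewer there is one more tool, called after "Emit:" as name(argument=value, ...) on one line, values as JSON. send_rows: Moves the arm, as the interface text tells. Its arguments: {"type":"object","properties":{"delta_pos":{"type":"array"},"dr":{"type":"array"},"claw":{"type":"array"}},"required":["delta_pos","dr","claw"]}

```bash
mkdir -p pics
cat > h.py <<'E'
import numpy as np, cv2
from bench import telemetry, eyes, ticket, nets, bot
def world(cam, uv, depth=None, z=None):
    c=eyes.calibration(cam); K=np.array(c["mtx"]); T=np.array(c["world_from_camera"])
    uv=np.atleast_2d(np.asarray(uv,float))
    r=np.c_[uv,np.ones(len(uv))]@np.linalg.inv(K).T
    r=r*[1,-1,-1]
    d=r@T[:3,:3].T; o=T[:3,3]
    s=np.asarray(depth)[:,None] if depth is not None else ((z-o[2])/d[:,2])[:,None]
    return o+d*s
E
python3 - <<'E'
from h import *
s=telemetry.read_state(); print(s["t"],s["position"],s["ee_rot"],s["contact_force"],s["grip_width"])
ims=[]
for cam in ("top","side"):
    im,d=eyes.grab_frame(cam); cv2.imwrite(f"pics/{cam}0.png",im[...,::-1])
    for n in ("tag_red","tag_blue","tag_green","tag_white","pointer","knob","camera_head","carriage","rail","mug","printed_jaw","screwdriver"):
        r=nets.outline_of(cam,n)
        if not r: print(cam,n,None); continue
        m=r[0]["pixels"]; v,u=np.nonzero(m&(d>0))
        P=world(cam,np.c_[u,v],depth=d[v,u])
        print(cam,n,round(r[0]["conf"],2),np.round(r[0]["centre"]),np.median(P,0).round(1),np.percentile(P[:,2],95).round(1),m.sum())
print(telemetry.read_state()["t"])
E
```

```text
0.0 [213.52180349 613.74291581 403.83112296] [-3.14001014e+00  8.42924659e-05  2.80675655e+00] [ 1.008718   -0.3748982  -0.52384433] 85.20834227773919
top tag_red 0.51 [272. 227.] [635.5 -35.7  28.1] 30.5 192
top tag_blue 0.59 [186. 222.] [636.1 133.1  27.5] 30.5 216
top tag_green 0.55 [212. 222.] [635.7  73.6  28. ] 30.7 200
top tag_white 0.64 [229. 258.] [560.   37.   64.7] 84.9 2526
top pointer 0.93 [231. 257.] [560.   36.8  64.7] 84.8 2539
top knob None
top camera_head 0.67 [226. 268.] [546.1  39.4  83.7] 86.3 366
top carriage 0.83 [228. 262.] [560.3  36.1  64.7] 84.9 2452
top rail 0.7 [242. 257.] [567.8  17.6  10.3] 65.5 18020
top mug 0.64 [409. 235.] [ 618.2 -293.9   41.7] 92.6 1941
top printed_jaw 0.69 [180. 177.] [724.6 152.8  20.7] 28.2 675
top screwdriver 0.78 [241. 329.] [439.   12.4  22.7] 27.0 737
side tag_red 0.77 [292. 286.] [632.4 -34.6  26.5] 28.7 239
side tag_blue 0.63 [197. 347.] [631.7 138.   25.1] 28.4 483
side tag_green 0.79 [228. 328.] [631.8  82.6  26.2] 28.4 282
side tag_white 0.52 [313. 268.] [630.7 -90.5  24.9] 28.3 317
side pointer 0.57 [282. 330.] [545.1  50.6  63.3] 83.4 4178
side knob 0.44 [264. 297.] [592.9  43.4  83.5] 85.6 92
side camera_head 0.68 [285. 322.] [540.3  44.9  82.2] 84.5 659
side carriage 0.82 [277. 329.] [545.   50.5  63.3] 83.4 4150
side rail 0.9 [269. 354.] [545.2  79.7  17. ] 64.4 25546
side mug 0.7 [400. 209.] [ 607.  -269.4   63.2] 90.7 2524
side printed_jaw 0.63 [156. 326.] [711.5 160.5  19.3] 26.4 954
side screwdriver 0.8 [356. 388.] [434.8  23.5  20.2] 25.5 1444
1.3
```

View pics/top0.png

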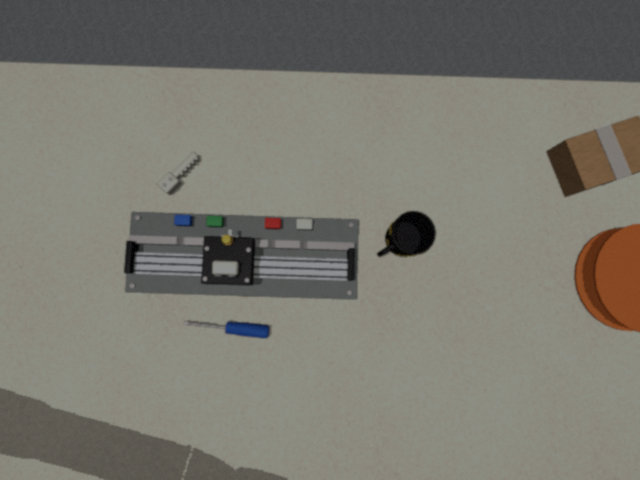

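View pics/side0.png

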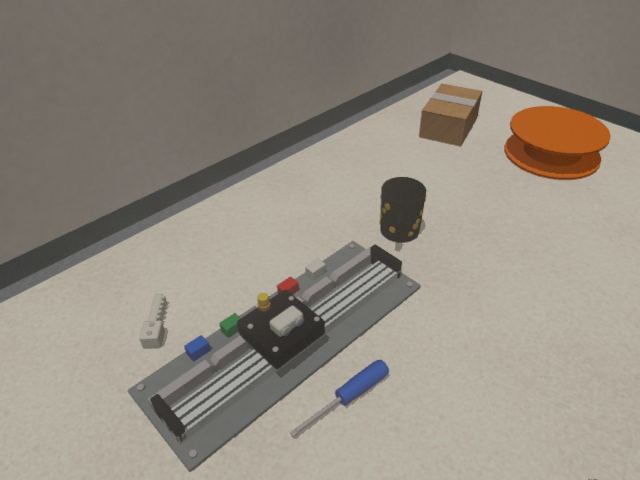

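Run:
```python
from h import *
from scipy.spatial.transform import Rotation as R
im,d=eyes.grab_frame("top")
hsv=cv2.cvtColor(im,cv2.COLOR_RGB2HSV)
v,u=np.mgrid[0:480,0:640]; P=world("top",np.c_[u.ravel(),v.ravel()],depth=d.ravel()).reshape(480,640,3)
def show(n,m):
    p=P[m]
    print(n,len(p),p.mean(0).round(1),np.percentile(p,[2,98],axis=0).round(1).tolist())
    return p.mean(0)
z=P[...,2]; H,S,V=hsv[...,0],hsv[...,1],hsv[...,2]
box=(P[...,0]>600)&(P[...,0]<670)&(abs(P[...,1])<220)&(z>23)&(z<34)
tt=[]
for n,m in (("red",(H<8)|(H>172)),("green",(H>40)&(H<85)),("blue",(H>95)&(H<130))): tt.append(show(n,box&m&(S>100)))
tt.append(show("white",box&(S<60)&(V>120)))
b=(z>60)&(z<69)&(P[...,0]>480)&(P[...,0]<630)&(abs(P[...,1])<150)
show("block",b); print(cv2.minAreaRect(P[b][:,:2].astype(np.float32)))
e=(z>40)&(z<48)&(P[...,0]>480)&(P[...,0]<630)
for sgn in (1,-1): show("stop",e&(sgn*P[...,1]>110))
show("knob",(z>68)&(z<92)&(H>20)&(H<35)&(S>120)&(P[...,0]>560)&(P[...,0]<640)&(abs(P[...,1])<150))
s=telemetry.read_state(); print(s["t"],R.from_euler("xyz",s["ee_rot"]).as_matrix().round(3))
```

```text
red 171 [635.5 -34.6  28.1] [[626.2, -48.7, 23.9], [645.2, -20.4, 31.0]]
green 163 [636.3  74.6  28. ] [[627.0, 60.8, 24.5], [645.7, 88.6, 31.2]]
blue 171 [636.6 134.3  28.1] [[627.4, 120.7, 24.0], [646.0, 148.7, 31.5]]
white 321 [6.164e+02 2.000e-01 2.950e+01] [[600.1, -146.6, 25.8], [644.6, 213.1, 32.8]]
block 1924 [561.7  39.2  64.4] [[519.3, -3.5, 61.3], [601.5, 83.2, 67.3]]
((560.6581420898438, 40.37174606323242), (90.41851043701172, 85.77619171142578), 89.63917541503906)
stop 232 [562.8 223.9  44.1] [[535.0, 218.4, 40.8], [592.0, 230.2, 47.1]]
stop 282 [ 570.  -205.9   44. ] [[533.5, -319.8, 40.3], [624.3, -177.0, 47.2]]
knob 67 [596.1  39.5  84.8] [[589.4, 32.7, 74.1], [603.2, 47.3, 87.5]]
1.35 [[-0.944  0.329 -0.   ]
 [ 0.329  0.944 -0.   ]
 [-0.    -0.    -1.   ]]
```

The top view shows the tags in order along the rail: blue (183,220), green (215,221), red (273,223) and white (304,224). The side view agrees. Red is therefore the −0.055 notch, at world y ≈ −34.6. The carriage is at y ≈ 40 with its +y face at y ≈ 85, so I push towards −y at x ≈ 560, and no other notch lies between.

Emit:
send_rows(delta_pos=[[0.0173, -0.0244, -0.005], [0.0173, -0.0244, -0.005], [0.0173, -0.0244, -0.005], [0.0173, -0.0244, -0.005], [0.0173, -0.0244, -0.005], [0.0173, -0.0244, -0.005], [0.0173, -0.0244, -0.005], [0.0173, -0.0244, -0.005], [0.0173, -0.0244, -0.005], [0.0173, -0.0244, -0.005]], dr=[[0, 0, -0.0618], [0, 0, -0.0618], [0, 0, -0.0618], [0, 0, -0.0618], [0, 0, -0.0618], [0, 0, -0.0618], [0, 0, -0.0618], [0, 0, -0.0618], [0, 0, -0.0618], [0, 0, -0.0618]], claw=[1, 1, 1, 1, 1, 1, 1, 1, 1, 1])

```text
t: 2.18
position: [387.2, 368.6, 354.7]
ee_rot: [3.141, -0.0, 2.186]
contact_force: [-0.5, 0.1, -0.2]
grip_width: 0.1
gripper_force: 0.0
```

Emit:
send_rows(delta_pos=[[0.0173, -0.0244, -0.005], [0.0173, -0.0244, -0.005], [0.0173, -0.0244, -0.005], [0.0173, -0.0244, -0.005], [0.0173, -0.0244, -0.005], [0.0173, -0.0244, -0.005], [0.0173, -0.0244, -0.005], [0.0173, -0.0244, -0.005], [0.0173, -0.0244, -0.005], [0.0173, -0.0244, -0.005]], dr=[[0, 0, -0.0618], [0, 0, -0.0618], [0, 0, -0.0618], [0, 0, -0.0618], [0, 0, -0.0618], [0, 0, -0.0618], [0, 0, -0.0618], [0, 0, -0.0618], [0, 0, -0.0618], [0, 0, -0.0618]], claw=[1, 1, 1, 1, 1, 1, 1, 1, 1, 1])

```text
t: 3.02
position: [560.3, 124.6, 304.7]
ee_rot: [3.141, -0.0, 1.568]
contact_force: [-0.4, -0.1, -0.3]
grip_width: -0.2
gripper_force: 0.0
```

Emit:
send_rows(delta_pos=[[0, 0, -0.0107], [0, 0, -0.0107], [0, 0, -0.0107], [0, 0, -0.0107], [0, 0, -0.0107], [0, 0, -0.0107], [0, 0, -0.0107], [0, 0, -0.0107], [0, 0, 0], [0, 0, 0]], dr=[[0, 0, 0], [0, 0, 0], [0, 0, 0], [0, 0, 0], [0, 0, 0], [0, 0, 0], [0, 0, 0], [0, 0, 0], [0, 0, 0], [0, 0, 0]], claw=[1, 1, 1, 1, 1, 1, 1, 1, 1, 1])

```text
t: 3.85
position: [559.4, 125.9, 218.5]
ee_rot: [-3.14, 0.001, 1.571]
contact_force: [0.0, 0.1, -0.4]
grip_width: 0.0
gripper_force: 0.0
```

Run:
```python
from h import *
im,d=eyes.grab_frame("side"); cv2.imwrite("pics/side1.png",cv2.resize(im[240:440,160:420],None,fx=3,fy=3)[...,::-1])
s=telemetry.read_state(); print(s["t"],s["position"],s["contact_force"])
```

```text
3.9 [559.66854889 125.87818443 219.11515373] [ 0.07818443 -0.34528861 -0.11727598]
```

View pics/side1.png

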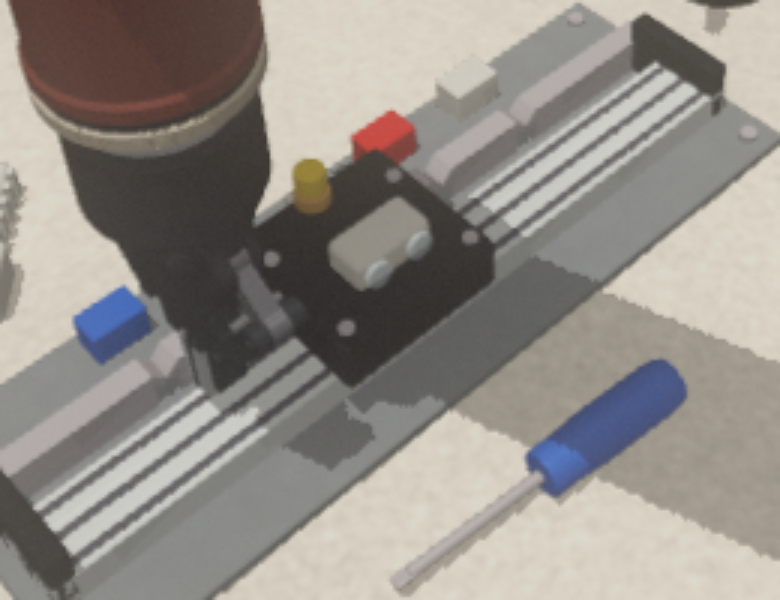

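The fingertips (215,380 in the crop) are behind the +y face, low, and clear of the camera and knob. I start the push.

Emit:
send_rows(delta_pos=[[0, -0.005, 0], [0, -0.005, 0], [0, -0.005, 0], [0, -0.005, 0], [0, -0.004, 0], [0, -0.004, 0], [0, -0.004, 0], [0, -0.004, 0], [0, -0.004, 0], [0, -0.004, 0]], dr=[[0, 0, 0], [0, 0, 0], [0, 0, 0], [0, 0, 0], [0, 0, 0], [0, 0, 0], [0, 0, 0], [0, 0, 0], [0, 0, 0], [0, 0, 0]], claw=[1, 1, 1, 1, 1, 1, 1, 1, 1, 1])

```text
t: 4.73
position: [559.6, 82.5, 219.2]
ee_rot: [-3.142, -0.001, 1.572]
contact_force: [-1.6, 5.0, 1.8]
grip_width: -0.2
gripper_force: 2.5
```

```bash
cat > m.py <<'E'
from h import *
s=telemetry.read_state()
v,u=np.mgrid[0:480,0:640]
for cam in("side","top"):
    im,d=eyes.grab_frame(cam); P=world(cam,np.c_[u.ravel(),v.ravel()],depth=d.ravel()).reshape(480,640,3)
    H,S,V=cv2.split(cv2.cvtColor(im,cv2.COLOR_RGB2HSV)); z=P[...,2]
    roi=(P[...,0]>500)&(P[...,0]<660)&(abs(P[...,1])<160)
    k=roi&(z>72)&(z<92)&(H>18)&(H<36)&(S>120)
    r=roi&((H<8)|(H>172))&(S>100)&(z>24)&(z<34)&(P[...,0]>615)
    c=roi&(z>81)&(z<90)&(S<60)&(V>100)&(P[...,0]<565)
    b=roi&(z>59)&(z<69)&(P[...,0]<608)
    for n,m in (("knob",k),("red",r),("cam",c),("block",b)):
        if m.sum()>15: print(cam,n,m.sum(),P[m].mean(0).round(1),"z97",np.percentile(z[m],97).round(1),"ylim",np.percentile(P[m][:,1],[1,99]).round(1))
print(s["t"],s["position"].round(1) if hasattr(s["position"],"round") else s["position"],s["contact_force"])
E
python3 m.py
```

```text
side knob 20 [589.9  24.8  80.9] z97 84.8 ylim [20.6 28.3]
side red 145 [636.  -33.4  27.1] z97 29.1 ylim [-48.4 -18.4]
side cam 364 [544.9  27.5  83.2] z97 85.0 ylim [ 7.5 92.9]
side block 1610 [547.1  23.7  63.3] z97 66.2 ylim [-16.2  93.9]
top knob 71 [595.7  24.1  84.4] z97 87.5 ylim [16.6 31.7]
top red 167 [635.7 -34.5  28.1] z97 31.2 ylim [-48.7 -20. ]
top cam 227 [546.4  24.8  84.4] z97 87.0 ylim [ 7.  43.5]
top block 1930 [561.3  23.8  64.3] z97 67.1 ylim [-19.4  69.2]
4.7333 [559.6  82.5 219.2] [-1.63859258  5.00672616  1.79382502]
```

Emit:
send_rows(delta_pos=[[0, -0.005, 0], [0, -0.005, 0], [0, -0.005, 0], [0, -0.005, 0], [0, -0.005, 0], [0, -0.005, 0], [0, -0.005, 0], [0, -0.004, 0], [0, -0.003, 0], [0, -0.002, 0]], dr=[[0, 0, 0], [0, 0, 0], [0, 0, 0], [0, 0, 0], [0, 0, 0], [0, 0, 0], [0, 0, 0], [0, 0, 0], [0, 0, 0], [0, 0, 0]], claw=[1, 1, 1, 1, 1, 1, 1, 1, 1, 1])

```text
t: 5.67
position: [559.4, 37.8, 219.1]
ee_rot: [-3.141, -0.0, 1.571]
contact_force: [-1.5, 3.5, 1.9]
grip_width: 0.2
gripper_force: 1.9
```

```bash
python3 m.py
```

```text
side cam 272 [545.  -20.1  83.1] z97 84.8 ylim [-37.8  12. ]
side block 1411 [545.3 -19.5  63.2] z97 66.5 ylim [-60.8  49.5]
top knob 68 [595.3 -19.9  84.5] z97 88.1 ylim [-27.  -11.7]
top red 170 [635.6 -34.5  27.9] z97 30.5 ylim [-48.7 -20.2]
top cam 269 [545.7 -18.7  84.2] z97 86.7 ylim [-38.1   0.1]
top block 1845 [561.  -21.4  64.2] z97 67.0 ylim [-63.4  24.4]
5.6667 [559.4  37.8 219.1] [-1.54790569  3.45872345  1.92129268]
```

Emit:
send_rows(delta_pos=[[0, -0.001, 0], [0, -0.001, 0], [0, -0.001, 0], [0, -0.001, 0], [0, -0.001, 0], [0, -0.001, 0], [0, -0.001, 0], [0, -0.001, 0], [0, -0.001, 0], [0, -0.001, 0]], dr=[[0, 0, 0], [0, 0, 0], [0, 0, 0], [0, 0, 0], [0, 0, 0], [0, 0, 0], [0, 0, 0], [0, 0, 0], [0, 0, 0], [0, 0, 0]], claw=[1, 1, 1, 1, 1, 1, 1, 1, 1, 1])

```text
t: 6.6
position: [559.6, 27.2, 219.1]
ee_rot: [3.141, 0.001, 1.57]
contact_force: [-0.6, -1.3, -0.5]
grip_width: -0.1
gripper_force: 0.0
```

```bash
python3 m.py | grep -v side
```

```text
top knob 65 [595.5 -32.7  81.2] z97 84.0 ylim [-39.4 -25.4]
top red 166 [635.8 -34.5  28. ] z97 30.2 ylim [-48.8 -20. ]
top cam 262 [545.4 -31.2  84.1] z97 86.4 ylim [-50.3 -12.2]
top block 1876 [560.8 -34.2  64.2] z97 67.0 ylim [-76.2  11. ]
6.6 [559.6  27.2 219.1] [-0.59171208 -1.34407296 -0.47463222]
```

The force fell to zero and the knob sank, so the pin has dropped. I back off and verify.

Emit:
send_rows(delta_pos=[[0, 0.003, 0], [0, 0.006, 0], [0, 0.01, 0], [0, 0.015, 0], [0, 0.015, 0], [0, 0.01, 0.01], [0, 0, 0.03], [0, 0, 0.03], [0, 0, 0.03], [0, 0, 0.03]], dr=[[0, 0, 0], [0, 0, 0], [0, 0, 0], [0, 0, 0], [0, 0, 0], [0, 0, 0], [0, 0, 0], [0, 0, 0], [0, 0, 0], [0, 0, 0]], claw=[1, 1, 1, 1, 1, 1, 1, 1, 1, 1])

```text
t: 7.53
position: [559.3, 87.5, 351.3]
ee_rot: [3.141, 0.0, 1.571]
contact_force: [0.9, 0.6, 0.2]
grip_width: 0.1
gripper_force: 0.0
```

```bash
python3 m.py
python3 - <<'E'
from h import *
im,d=eyes.grab_frame("top"); cv2.imwrite("pics/top2.png",cv2.resize(im[200:310,110:370],None,fx=3,fy=3)[...,::-1])
E
```

```text
side knob 85 [593.3 -31.7  77.7] z97 80.4 ylim [-39.4 -25.5]
side red 119 [637.  -31.8  27.2] z97 29.1 ylim [-47.  -18.4]
side cam 355 [544.1 -31.4  83. ] z97 84.8 ylim [-53.  -11.8]
side block 2097 [556.7 -26.9  63.3] z97 66.1 ylim [-76.1  11.9]
top knob 72 [595.3 -34.4  79.1] z97 82.0 ylim [-42.3 -27. ]
top red 166 [635.7 -34.8  28.2] z97 30.8 ylim [-48.8 -20.3]
top cam 183 [545.8 -33.7  84.4] z97 86.7 ylim [-50.3 -15.8]
top block 1943 [560.9 -34.3  64.3] z97 67.0 ylim [-77.9  10.3]
7.5333 [559.3  87.5 351.3] [0.92754473 0.5814482  0.16253713]
```

View pics/top2.png

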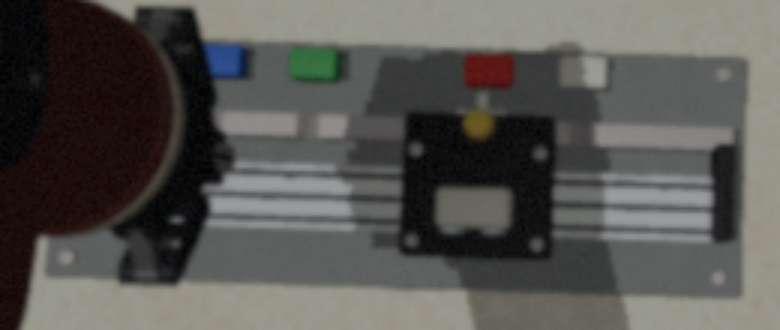

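The pointer (483,100) stands beside the red tag (489,70). The knob sank about 5.5 mm (97th-percentile height, top camera: 87.5 to 82.0 mm), its y is −34.4 against −34.8 for the tag, and the hand is clear.

```bash
python3 -c "
from h import *
print(ticket.close_job())"
```

```text
the job is handed in; nothing more can be done
None
```

I pushed the carriage into the notch beside the red tag, within about 1 mm by the top camera; the pin dropped about 5.5 mm, the hand is clear, and the job is handed in (no verdict was returned).

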